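# Seat the sample disc and shut the imager tray

### The arm

A 7-joint arm with a two-finger parallel gripper is mounted at the origin on the work surface. World frame = base frame: x ahead of the robot, y to its left, z up, the work surface at z = 0. Lengths are in mm, angles in rad, forces in N, time in s.
With the tool pointing down it reaches from about 425 to 825 mm from the base axis. Payload 3.6 kg.
Tool frame: the origin (TCP) lies between the finger pads; the fingertips stand 14 mm ahead of it and the grasp point (between the pads) lies 5 mm behind it (tip_reach is the distance from the TCP to the fingertips, in mm); z points along the fingers, x is the direction in which the jaws open and shut, and the axes are right-handed (so a half turn about z gives the same grasp; the last joint's range is limited). The gripper opens to 93 mm and grips with 3 to 60 N. Pads are 15 mm wide; open, the fingers measure 128 mm over their backs; the gripper's body (75 mm by 188 mm) begins 65 mm behind the grasp point.
Start: joints at [-1.143, 0.615, -0.013, 1.423, 0.008, 1.103, -0.04], TCP at [284.914, 584.198, 232.64] pointing down, gripper open.
Joint ranges: [-3.12, 3.12], [-0.3, 2.06], [-1.34, 1.32], [0.26, 2.42], [-1.36, 4.5], [0.01, 1.98], [-2.84, 2.84]. Speed limits (rad/s): [2.79, 2.79, 3.14, 3.14, 3.14, 3.14, 3.14].

### API

Orientations are given as a rotation vector (axis times angle).
In Python, from workcell import state, grab_frame, sign_off, tip_reach gives the robot as it stands. The module is installed in compiled form; this text tells all that it offers.
- The arm moves only by the tool jog_arm, never from a script. Its argument "commands" is text: rows parted by semicolons, each of 5 numbers parted by spaces: the closure, from -1 (fully open) to 1 (shut), then the shift along the tool's x, y, z in mm, then the turn about the tool's z in rad. In form: jaw dx dy dz turn; .... A call has 1 to 20 rows; each row shifts and turns the commanded pose from where the row before left it, along the tool's axes as they then stand; what a row does not reach is not made up. A row lasts 1/10 s, in which the tool goes at most 50 mm and 8.59 degrees, less where a joint would pass 70% of its speed; a pose out of reach is approached as far as the arm can. A call is refused whole if a number of a shift passes 50 or a number of a turn 0.15, either way. A call with a gripper value outside its range is refused whole. The fingers move at their own pace and stop on an object; "grip_force" is the grip in N (left out, the last holds). Time passes only in rows, so rows that do not move let the fingers close. It gives the time, the measured TCP pose, the force and the opening at its end, in the units of the state.
- state(): the state, without advancing time (a new reading comes with each control period).
- grab_frame(name): name is "scene" or "top" or "wrist"; returns a dict with "color" (420x560x3 uint8, red, green, blue), "range_z" (420x560 float32, mm along the optical axis (not along the pixel's ray), 0 where there is no reading), "fx", "fy", "cx", "cy" (pixels), "view" (4x4, takes a point from world to camera coordinates); the wrist camera has in their place "tool_from_camera" (4x4, takes a point from camera to tool coordinates, whose origin is the TCP and whose axes are the tool frame's). Camera axes: x right, y down, z forward; pixel columns grow to the right and rows downward; lengths in mm; the calibration is good to about 2 mm. A picture is of the moment at which its call begins: read the wrist's pose just before it.
- sign_off(): hands the job in, once; it reports no verdict.
The state is a dict: "clock": time; "joints": joint angles; "dq": joint speeds; "joint_torque": joint torques, N m; "tool_pos": TCP position; "eef_rot": TCP orientation; "force": force on the tool from outside, world axes, zero at the start; "ft_torque": the same for the moment, N m; "opening": opening from 0.0 (shut) to 1.0 (fully open).
Only numpy, scipy, OpenCV 4.12 (cv2) and the standard library are available. Lean on these libraries where they do the work, as an engineer would, in place of code of your own. Each camera call takes 0.05 s, during which the arm holds its last target.

### The job

Gently nudge the loose blue sample disc across the imager's tray with your fingertips, without lifting it off the tray, until it drops flat into the round recess; then push the tray fully shut. Leave the jar, the dropper bottle and the glass dish where they stand.

Things in the scene. Friction and masses are not known exactly. Their poses are not given: they have to be found in the camera images.
- unit: Low white imaging unit, fixed; housing 250 wide (x), 290 deep, 95 high. Origin on the table at the middle of its front face, where the tray slot is. z up; +y points into the unit (the tray shuts towards +y, comes out to -y). Above the slot the front starts 50 mm over the table, so the disc passes only when in the recess. A fixed base 130 wide, 22 high reaches 260 out under the tray.
- tray (a joint): How far the aluminium tray is out, m: 0 = fully shut, 0.24 = fully out; starts 0.205 to 0.23. It stays where left; about 4 N of friction, plus 8 N per m/s. Tray 170 mm wide (unit's x), 275 long, flat top 45 mm above the table, underside 27. Shut, the outer face of its front plate is still 21 mm in front of the housing.
- seat (a point): Centre of the mouth of the round recess in the tray, level with the tray's top, 45 mm above the table; moves with the tray. Recess 56 mm across, 8 mm deep, black floor, 1.5 mm chamfer at the rim. Axes as unit. It lies 181 mm from the outer face of the front plate.
- flange (a point): Middle of the outer face (away from the housing) of the orange upright plate at the tray's outer end, 54.5 mm above the table. Plate 130 mm wide, 6 mm thick, from 27 to 62 mm above the table; moves with the tray. Axes as unit.
- disc_mid (a point): Centre (half-way up) of the loose blue disc, 50 mm across, 8 mm thick, about 50 g, with a white window and a red dot on top; z along its axis. It starts flat on the tray between the recess and the front plate (centre 49 mm above the table). In the recess it lies flush with the tray (centre 41 mm above the table).
- jar: Amber glass jar with black cap, 44 mm across, 65 mm tall, standing beside the tray. Origin: centre of its underside. A bystander: leave alone.
- dropper: Clear dropper bottle with red cap, 34 mm across, 85 mm tall, standing beside the tray. Origin: centre of its underside. A bystander: leave alone.
- dish: Shallow glass dish, 60 mm across, 14 mm tall, on the roof of the imaging unit. Origin: centre of its underside. A bystander: leave alone.
- disc: The same blue disc: origin at the centre of its underside, 4 mm below disc_mid.
Things that resemble listed ones, but are neither listed nor needed, are in the scene too. Several things have the shape of the disc; the one meant has the colours described above.

How it is judged:
By the outcome, as a careful person would: the job done as asked, in the order asked, and still so for the second after the job is handed in, with the robot touching nothing.
It also fails if it takes over 58 s, if anything falls off the work surface, if the arm or the gripper's body presses on something with over 40 N, if the wrist force passes 120 N, or if a joint passes its speed limit or range.

## Working session

There is one attempt and no reset: what is moved stays moved. The work goes in short steps, Python scripts to look and compute and a tool call to move; the robot and the scene stay as the last step left them, time stands still between calls to the robot, and variables do not carry over. Pictures are saved under pics/ and viewed, and the job is handed in when it is done.

Besides the shell and the picture viewer there is one more tool, called after "Emit:" as name(argument=value, ...), one argument or row to a line, values as JSON. jog_arm: Moves the arm, as the interface text tells. Its arguments: {"type":"object","properties":{"commands":{"type":"string"},"grip_force":{"type":"number"}},"required":["commands"]}

```bash
mkdir -p pics
cat > h.py <<'E'
import numpy as np,cv2,pickle
from workcell import state,grab_frame,sign_off,tip_reach
from scipy.spatial.transform import Rotation as R
def shot(n,fn):
    s=state();f=grab_frame(n);f['s']=s
    pickle.dump(f,open(f'pics/{fn}.pkl','wb'));cv2.imwrite(f'pics/{fn}.png',f['color'][...,::-1]);return f
def c2w(f):
    if 'view' in f: return np.linalg.inv(f['view'])
    T=np.eye(4);T[:3,:3]=R.from_rotvec(f['s']['eef_rot']).as_matrix();T[:3,3]=f['s']['tool_pos'];return T@f['tool_from_camera']
def px(f,u,v,z=None):
    T=c2w(f);d=np.array([(u-f['cx'])/f['fx'],(v-f['cy'])/f['fy'],1])
    if z is None: return (T@np.r_[d*f['range_z'][int(v),int(u)],1])[:3]
    D=T[:3,:3]@d;return T[:3,3]+D*(z-T[2,3])/D[2]
E
python3 - <<'E'
from h import *
for n in('scene','top','wrist'):shot(n,n+'0')
print(state(),tip_reach)
E
```

```text
{'clock': 0.15, 'joints': array([-1.14351805,  0.61567747, -0.0126004 ,  1.42449079,  0.00812027,
        1.10341754, -0.04042077]), 'dq': array([ 1.51186668e-03, -4.10327214e-03, -1.24518691e-03, -5.03910516e-03,
        8.77496142e-04, -9.92608866e-04,  2.99340742e-05]), 'joint_torque': array([ 4.62636035e-04, -4.59348643e+01,  2.09402433e-01, -1.65943515e+01,
       -6.10571913e-02,  1.81407802e-02,  1.57686832e-04]), 'tool_pos': array([284.68734733, 583.70897186, 231.77330618]), 'eef_rot': array([ 2.66327786e+00,  1.66428630e+00, -2.54954702e-03]), 'force': array([-0.2747444 ,  0.58603118,  0.04204147]), 'ft_torque': array([ 0.00266231, -0.0377749 , -0.04085473]), 'opening': 0.9993403481299628} 14.0
```

View pics/scene0.png

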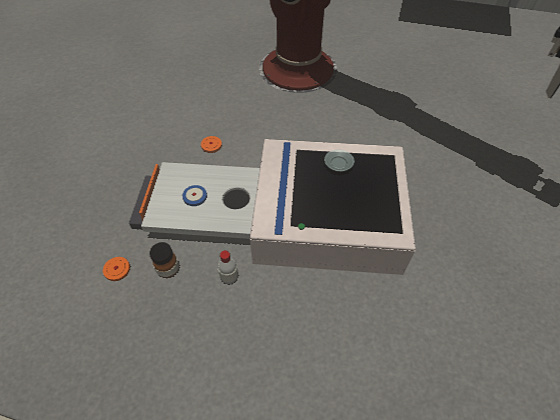

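View pics/top0.png

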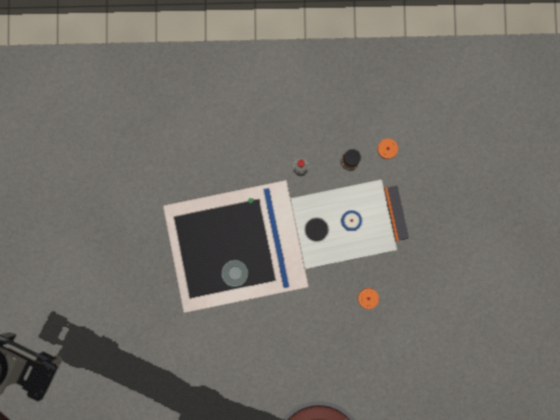

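View pics/wrist0.png

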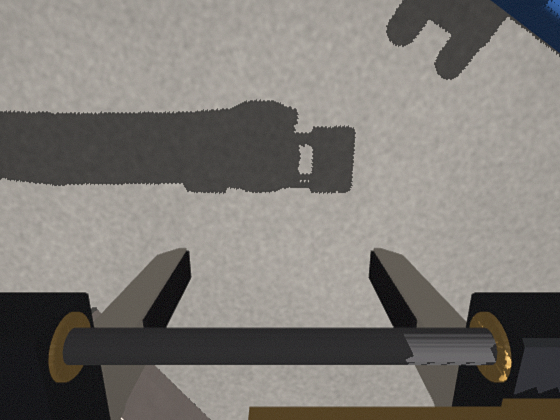

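The scene view shows the disc at about (194,194) and the recess at (236,198). In the top view they are at (351,220) and (317,230), with the plate at about (392,214). I'll enlarge the crop next.

Run:
```python
from h import *
f=pickle.load(open('pics/top0.pkl','rb'))
c=f['color'][130:320,255:425,::-1];cv2.imwrite('pics/topc.png',cv2.resize(c,None,fx=3.1,fy=3.1,interpolation=cv2.INTER_NEAREST))
print(c2w(f).round(3),f['fx'])
for n,(u,v,z) in dict(disc=(351.3,220.5,53),seat=(317,230,45),fl=(391,214.5,62),jar=(351.5,157,65),drop=(301,164,85)).items(): print(n,px(f,u,v,z).round(1),px(f,u,v).round(1))
g=pickle.load(open('pics/scene0.pkl','rb'))
for n,(u,v,z) in dict(disc=(194,194.5,53),seat=(236,198,45)).items(): print(n,px(g,u,v,z).round(1),px(g,u,v).round(1))
# recess blob
hsv=cv2.cvtColor(f['color'],cv2.COLOR_RGB2HSV)
m=((f['color'].max(2)<45)*255).astype(np.uint8);m[:, :300]=0;m[:,335:]=0;m[:212]=0;m[250:]=0
M=cv2.moments(m,True);print('rec',M['m10']/M['m00'],M['m01']/M['m00'],M['m00'],px(f,M['m10']/M['m00'],M['m01']/M['m00'],41))
m=((hsv[...,0]>100)&(hsv[...,0]<130)&(hsv[...,1]>120)).astype(np.uint8)*255;m[:,:335]=0;m[:200]=0;m[240:]=0;m[:,370:]=0
(cx,cy),r=cv2.minEnclosingCircle(cv2.findNonZero(m));print('disc',cx,cy,r,px(f,cx,cy,53))
m=((hsv[...,0]<20)&(hsv[...,1]>150)).astype(np.uint8)*255;m[:,:380]=0;m[:180]=0;m[250:]=0
print(cv2.minAreaRect(cv2.findNonZero(m)))
```

```text
[[-1.700000e-02 -9.980000e-01  5.600000e-02  4.942330e+02]
 [-1.000000e+00  1.800000e-02  1.500000e-02  5.654100e+01]
 [-1.600000e-02 -5.600000e-02 -9.980000e-01  1.328574e+03]
 [ 0.000000e+00  0.000000e+00  0.000000e+00  1.000000e+00]] 542.442471757013
disc [540.1 -84.3  53. ] [540.  -84.   56.2]
seat [519.4  -3.8  45. ] [519.6  -4.4  33.1]
fl [ 552.2 -176.    62. ] [ 552.3 -176.3   60.6]
jar [688.4 -87.   65. ] [688.3 -86.9  66. ]
drop [671.3  31.9  85. ] [671.9  31.8  80.9]
disc [542.4 -85.6  53. ] [544.6 -84.2  56.2]
seat [522.5  -3.   45. ] [517.5  -5.3  38. ]Traceback (most recent call last):
  File "<stdin>", line 11, in <module>
ZeroDivisionError: float division by zero
```

View pics/topc.png

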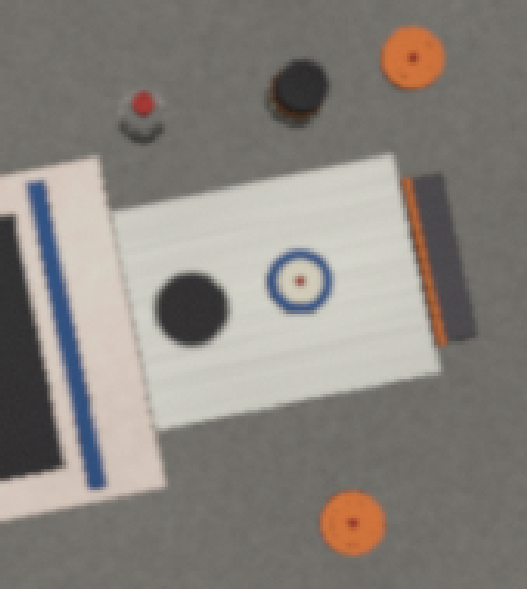

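The disc is about 83 mm from the recess, nearly in line with the tray. I'll turn the jaws square to the push direction, partly close them and fly over.

Emit:
jog_arm(
  commands="0.46 0 0 0 0.144;0.46 0 0 0 0.144;0.46 0 0 0 0.144;0.46 0 0 0 0.144;0.46 0 0 0 0.144;0.46 0 0 0 0.146;0.46 0 0 0 0",
)

```text
clock: 0.85
tool_pos: [284.5, 584.1, 232.1]
eef_rot: [3.116, 0.394, -0.0]
force: [0.3, -1.4, 0.3]
opening: 0.448
```

Emit:
jog_arm(
  commands="0.46 4.5 40 0 0;0.46 4.5 40 0 0;0.46 4.5 40 0 0;0.46 4.5 40 0 0;0.46 4.5 40 0 0;0.46 4.5 40 0 0;0.46 4.5 40 0 0;0.46 4.5 40 0 0;0.46 4.5 40 0 0;0.46 4.5 40 0 0;0.46 4.5 40 0 0;0.46 4.5 40 0 0;0.46 4.5 40 0 0;0.46 4.5 40 0 0;0.46 4.5 40 0 0;0.46 4.5 40 0 0;0.46 4.5 40 0 0;0.46 4.5 40 0 0;0.46 0 40 0 0;0.46 0 0 0 0",
)

```text
clock: 2.85
tool_pos: [552.0, -139.8, 232.7]
eef_rot: [3.112, 0.382, -0.0]
force: [-0.1, -0.6, -0.4]
opening: 0.267
```

Run:
```python
from h import *
f=shot('wrist','w1');s=f['s'];print(s['clock'],s['tool_pos'],R.from_rotvec(s['eef_rot']).as_matrix().round(3),s['opening'],s['force'])
```

```text
2.85 [ 552.02078728 -139.80387738  232.68766892] [[ 0.97   0.242  0.001]
 [ 0.242 -0.97  -0.006]
 [-0.001  0.006 -1.   ]] 0.2673624193911886 [-0.10960331 -0.61464199 -0.44253514]
```

View pics/w1.png

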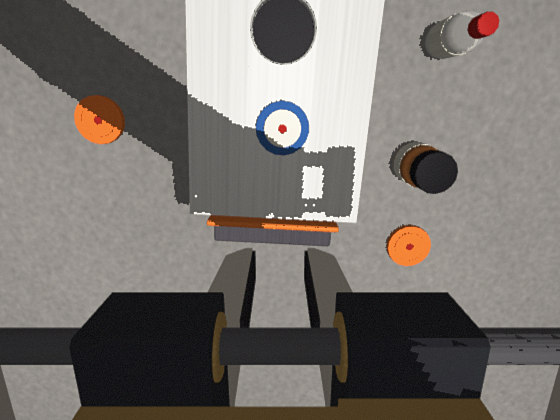

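The wrist view shows the disc at (283,128), the recess at (283,29), the plate at about (273,224), and the bystanders to the right of the tray.

Run:
```python
from h import *
f=pickle.load(open('pics/w1.pkl','rb'))
p=f['s']['tool_pos'];M=R.from_rotvec(f['s']['eef_rot']).as_matrix()
for n,(u,v,z) in dict(disc=(283,128,53),dot=(282,128.5,53),seat=(283,29,45),pl1=(208,218,62),pl2=(338,230,62)).items():
  w=px(f,u,v,z);print(n,w.round(1),(M.T@(w-p)).round(1))
```

```text
disc [541.9 -84.2  53. ] [  3.8 -57.4 179.4]
dot [541.2 -84.9  53. ] [  2.9 -56.9 179.4]
seat [521.4  -2.4  45. ] [   3.6 -141.8  186.9]
pl1 [ 491.8 -184.4   62. ] [-69.   27.7 170.9]
pl2 [ 618.2 -165.6   62. ] [ 58.1  40.1 170.9]
```

Emit:
jog_arm(
  commands="0.46 3.5 0 0 0;0.46 0 0 30 0;0.46 0 0 40 0;0.46 0 0 40 0;0.46 0 0 30 0;0.46 0 0 15 0;0.46 0 0 8 0;0.46 0 0 5 0;0.46 0 0 2 0;0.46 0 0 0 0;0.46 0 0 0 0",
)

```text
clock: 4.0
tool_pos: [556.2, -131.1, 63.6]
eef_rot: [3.116, 0.394, 0.003]
force: [0.4, 0.2, -0.1]
opening: 0.267
```

Run:
```python
from h import *
f=shot('wrist','w2');s=f['s'];print(s['clock'],s['tool_pos'],s['opening'],s['force'])
```

```text
4.0 [ 556.16059777 -131.06875087   63.55946722] 0.2672196085615144 [ 0.35930417  0.2032072  -0.08682622]
```

View pics/w2.png

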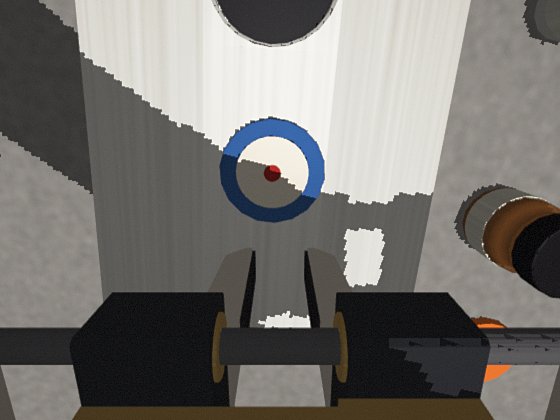

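The disc dot is at (272,173) with the fingertips behind it, and the recess's near edge is at (275,46). The finger midline looks slightly right of the disc, so I'll measure that.

Run:
```python
from h import *
f=pickle.load(open('pics/w2.pkl','rb'))
p=f['s']['tool_pos'];M=R.from_rotvec(f['s']['eef_rot']).as_matrix()
for n,(u,v,z) in dict(dot=(272,173,53),disc2=(272.5,170,53),seatnear=(275,46,45),).items():
  w=px(f,u,v,z);print(n,w.round(1),(M.T@(w-p)).round(1))
c=np.array([521,-3,45]);print(M.T@(c-p))
```

```text
dot [541.3 -85.   53. ] [ -2.9 -48.4  10.5]
disc2 [541.2 -83.5  53. ] [ -2.7 -49.8  10.5]
seatnear [528.8 -30.1  45. ] [  -1.4 -104.6   18.5]
[  -2.24506698 -132.80326066   18.45481075]
```

Emit:
jog_arm(
  commands="0.46 -2.5 0 1.2 0;0.46 0 -6 0 0;0.46 0 -6 0 0;0.46 0 -4 0 0;0.46 0 -3 0 0;0.46 0 -3 0 0;0.46 0 -3 0 0;0.46 0 -3 0 0;0.46 0 -3 0 0;0.46 0 -3 0 0;0.46 0 -3 0 0;0.46 0 -3 0 0;0.46 0 -3 0 0;0.46 0 -3 0 0;0.46 0 -3 0 0;0.46 0 -3 0 0;0.46 0 -3 0 0;0.46 0 0 0 0",
)

```text
clock: 5.85
tool_pos: [539.3, -77.6, 61.4]
eef_rot: [-3.116, -0.394, 0.0]
force: [-0.0, 1.4, 0.6]
opening: 0.27
```

Run:
```python
from h import *
f=shot('wrist','w3');s=f['s'];print(s['clock'],s['tool_pos'],s['opening'],s['force'])
```

```text
5.85 [539.31709397 -77.61689225  61.41267179] 0.27046971182645685 [-0.04000057  1.38253473  0.6147506 ]
```

View pics/w3.png

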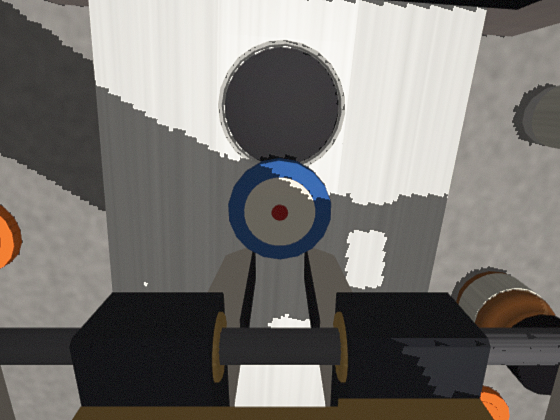

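The disc (280,212) is nested against the two tips, and its leading edge has just passed the recess rim. The recess centre is at (282,103).

Run:
```python
from h import *
f=pickle.load(open('pics/w3.pkl','rb'))
p=f['s']['tool_pos'];M=R.from_rotvec(f['s']['eef_rot']).as_matrix()
for n,(u,v,z) in dict(dot=(280,212.5,53),disc2=(280,208.5,53),seat=(282,103,45)).items():
  w=px(f,u,v,z);print(n,w.round(1),(M.T@(w-p)).round(1))
```

```text
dot [532.8 -48.9  53. ] [  0.9 -29.4   8.4]
disc2 [532.3 -47.   53. ] [  0.9 -31.4   8.4]
seat [5.211e+02 4.000e-01 4.500e+01] [  1.8 -80.1  16.5]
```

Emit:
jog_arm(
  commands="0.46 0 -3 0 0;0.46 0.2 -3 0 0;0.46 0.2 -3 0 0;0.46 0.2 -3 0 0;0.46 0.2 -3 0 0;0.46 0 -3 0 0;0.46 0 -3 0 0;0.46 0 -3 0 0;0.46 0 -3 0 0;0.46 0 -3 0 0;0.46 0 -3 0 0;0.46 0 -3 0 0;0.46 0 -3 0 0;0.46 0 -3 0 0;0.46 0 -2 0 0;0.46 0 0 0 0",
)

```text
clock: 7.5
tool_pos: [529.1, -34.9, 61.4]
eef_rot: [-3.116, -0.394, 0.001]
force: [-0.4, 0.7, -0.8]
opening: 0.271
```

Run:
```python
from h import *
f=shot('wrist','w4');s=f['s'];print(s['clock'],s['tool_pos'],s['opening'],s['force'])
```

```text
7.5 [529.11576226 -34.85525459  61.36795356] 0.2708473264190167 [-0.40365476  0.69871291 -0.77164042]
```

View pics/w4.png

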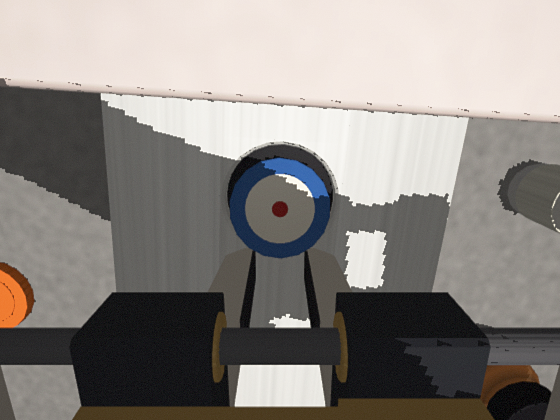

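The disc still overhangs the rim, with a crescent of the recess visible ahead of it (v 141–157). About 6 mm remains, so I'll go slower.

Emit:
jog_arm(
  commands="0.46 0 -1.5 0 0;0.46 0 -1.5 0 0;0.46 0 -1.5 0 0;0.46 0 -1.5 0 0;0.46 0 0 0 0;0.46 0 0 0 0",
)

```text
clock: 8.15
tool_pos: [527.8, -29.6, 61.4]
eef_rot: [3.117, 0.393, -0.0]
force: [-0.5, 0.4, -0.6]
opening: 0.265
```

Run:
```python
from h import *
f=shot('wrist','w5');s=f['s'];print(s['clock'],s['tool_pos'],s['opening'],s['force'])
```

```text
8.15 [527.8184828  -29.63878182  61.44195226] 0.26529769328032626 [-0.52524288  0.42075423 -0.58118953]
```

View pics/w5.png

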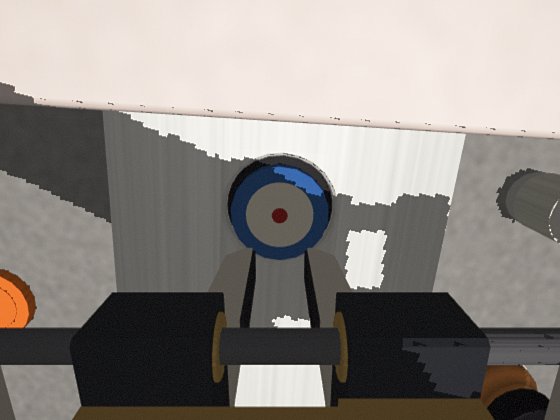

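The disc is dropping in, and the gap ahead of it has shrunk to v 154–165. It may still be tilted, so I'll nudge a bit more and check with depth.

Emit:
jog_arm(
  commands="0.46 0 -1.5 0 0;0.46 0 -1.5 0 0;0.46 0 0 0 0;0.46 0 0 0 0",
)

```text
clock: 8.6
tool_pos: [527.1, -26.7, 61.5]
eef_rot: [3.117, 0.394, -0.0]
force: [-0.2, 1.2, 0.5]
opening: 0.269
```

Run:
```python
from h import *
f=shot('wrist','w6');s=f['s'];print(s['clock'],s['tool_pos'],s['opening'],s['force'])
for v in range(150,262,8): print(v,px(f,280,v).round(1))
for u in range(225,345,10): print(u,px(f,u,215).round(1))
```

```text
8.6 [527.06910099 -26.70106959  61.45754216] 0.26877599210119146 [-0.17455322  1.18022821  0.4748431 ]
150 [513.3  30.2  45.9]
158 [514.3  26.7  46.9]
166 [515.6  21.5  38.9]
174 [516.2  19.1  46.9]
182 [517.3  15.   45.5]
190 [518.2  11.3  46.6]
198 [519.2   7.5  47. ]
206 [520.2   3.4  47. ]
214 [ 5.212e+02 -5.000e-01  4.750e+01]
222 [522.4  -4.8  46.7]
230 [523.3  -8.6  47.7]
238 [524.4 -13.   47.4]
246 [525.6 -17.4  47.2]
254 [526.8 -22.1  46.2]
225 [494.5  -8.5  45.5]
235 [499.4  -7.1  45.9]
245 [504.4  -5.4  47.2]
255 [509.2  -4.4  46.4]
265 [514.1  -3.2  46.4]
275 [518.9  -1.4  48.1]
285 [523.9  -0.8  46.1]
295 [5.289e+02 2.000e-01 4.530e+01]
305 [533.5   2.1  47.4]
315 [538.5   3.2  46.7]
325 [543.3   4.6  47.3]
335 [548.6   5.3  45.4]
```

View pics/w6.png

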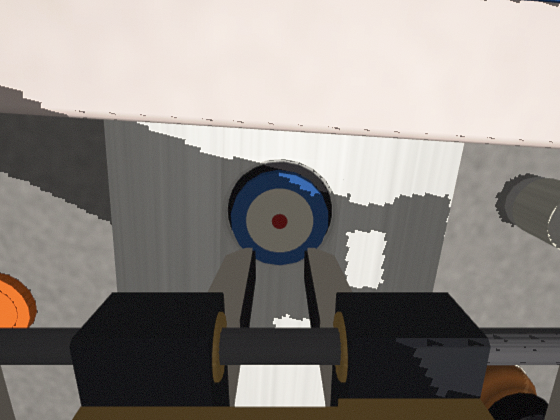

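Depth shows the disc top level and about flush, at 46–47 mm against the tray's reading of about 46 mm. I'll back off and lift to confirm.

Emit:
jog_arm(
  commands="0.46 0 4 0 0;0.46 0 0 -10 0;0.46 0 0 -30 0;0.46 0 0 -30 0;0.46 0 30 -30 0;0.8 0 40 0 0;1 0 40 0 0;1 0 0 0 0;1 0 0 0 0",
)

```text
clock: 9.55
tool_pos: [555.1, -138.5, 162.0]
eef_rot: [3.117, 0.389, 0.0]
force: [-1.0, 0.1, -0.5]
opening: 0.012
```

Run:
```python
from h import *
f=shot('wrist','w7');s=f['s'];print(s['clock'],s['tool_pos'],s['opening'],s['force'])
g=shot('top','t7');print(state()['clock'])
cv2.imwrite('pics/w7c.png',cv2.resize(f['color'][0:300,130:430,::-1],None,fx=2,fy=2))
```

```text
9.55 [ 555.14318647 -138.51191271  161.96053205] 0.012049395070974035 [-0.98479379  0.07945752 -0.49424535]
9.65
```

View pics/w7c.png

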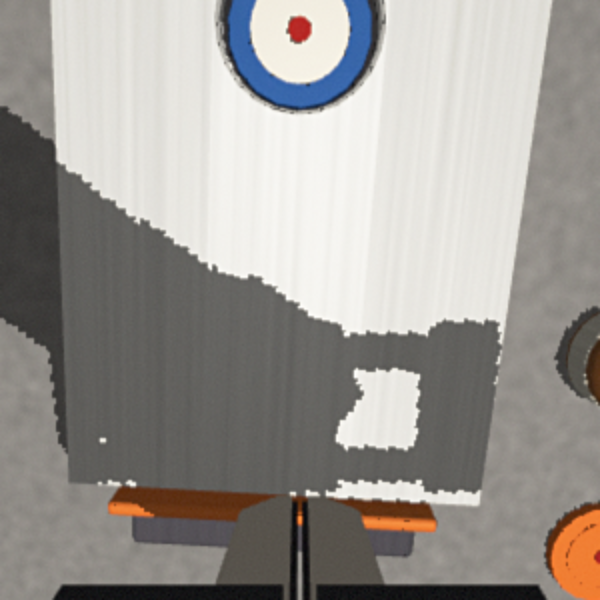

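The disc is in the recess, with an even rim visible around it. I'll now quantify the flushness and find the housing yaw and flange position.

Run:
```python
from h import *
f=pickle.load(open('pics/w7.pkl','rb'))
p=f['s']['tool_pos'];M=R.from_rotvec(f['s']['eef_rot']).as_matrix()
vs,us=np.mgrid[0:50,245:320]
P=np.array([px(f,u,v) for u,v in zip(us.ravel(),vs.ravel())])
c=px(f,279,14,45);print('dot',c,)
d=np.hypot(*(P[:,:2]-c[:2]).T);Q=P[d<22];A=np.c_[Q[:,:2]-c[:2],np.ones(len(Q))];print('disc plane',np.linalg.lstsq(A,Q[:,2],rcond=None)[0],len(Q))
vs,us=np.mgrid[70:110:2,180:370:3];T=np.array([px(f,u,v) for u,v in zip(us.ravel(),vs.ravel())]);A=np.c_[T[:,:2]-c[:2],np.ones(len(T))];print('tray',np.linalg.lstsq(A,T[:,2],rcond=None)[0],T[:,2].mean())
g=pickle.load(open('pics/top0.pkl','rb'))
def cr(x,y):return 255+x/3.1-.16,130+y/3.1-.16
a,b=px(g,*cr(100,157),95),px(g,*cr(165,487),95);print('front',a,b,np.degrees(np.arctan2(*(a-b)[[1,0]])))
a,b=px(g,*cr(35,182),95),px(g,*cr(97,488),95);print('stripe',np.degrees(np.arctan2(*(a-b)[[1,0]])))
a,b=px(g,*cr(393,154),45),px(g,*cr(441,374),45);print('trayend',a,b,np.degrees(np.arctan2(*(a-b)[[1,0]])))
a,b=px(g,*cr(413,178),62),px(g,*cr(446,346),62);print('plate outer',a,b,(a+b)/2,np.degrees(np.arctan2(*(a-b)[[1,0]])))
f=pickle.load(open('pics/w7.pkl','rb'))
a,b=px(f,184+.5,258,62),px(f,348,265,62);print('wrist plate',a,b,np.degrees(np.arctan2(*(b-a)[[1,0]])))
```

```text
dot [521.34568416  -4.11530002  45.        ]
disc plane [-2.17385068e-03  7.18887660e-03  4.66457919e+01] 2616
tray [ 0.05293066 -0.19487553 37.90906485] 47.82936254946841
front [632.61178678  64.52200302  95.        ] [390.21823359  21.31517501  95.        ] 10.106863860540171
stripe 10.552027846060344
trayend [ 636.37794777 -159.25920375   45.        ] [ 467.99032056 -191.07462374   45.        ] 10.69942425751911
plate outer [ 616.04020528 -170.94776901   62.        ] [ 489.20373189 -192.12588951   62.        ] [ 552.62196858 -181.53682926   62.        ] 9.479334447612354
wrist plate [ 492.32809037 -192.83627306   62.        ] [ 619.02442685 -166.95446426   62.        ] 11.545653465249197
```

The disc is flat (slope under 0.01) and flush. The unit's yaw is about 10.3° and the flange is at about (553,-181). I'll go outside the plate and descend.

Emit:
jog_arm(
  commands="1 0 0 0 0.07;1 -5 36 0 0;1 -5 36 0 0;1 0 0 0 0;1 0 0 30 0;1 0 0 35 0;1 0 0 25 0;1 0 0 12 0;1 0 0 0 0;1 0 0 0 0",
)

```text
clock: 10.65
tool_pos: [559.3, -209.4, 60.3]
eef_rot: [3.128, 0.286, 0.002]
force: [0.4, -0.8, -0.6]
opening: 0.006
```

Run:
```python
from h import *
f=shot('wrist','w8');s=f['s'];print(s['clock'],s['tool_pos'],R.from_rotvec(s['eef_rot']).as_matrix()[0],s['force'])
```

```text
10.65 [ 559.34669953 -209.406411     60.33471079] [0.98347301 0.18104973 0.00135282] [ 0.42141392 -0.75728499 -0.62537536]
```

View pics/w8.png

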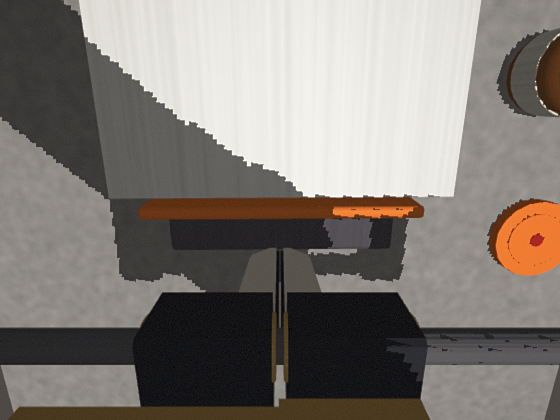

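Square and centred on the plate (top edge at v≈205, tips at x≈280). Now I'll push with a smooth ramp.

Emit:
jog_arm(
  commands="1 0 -4 0 0;1 0 -4 0 0;1 0 -4 0 0;1 0 -3 0 0;1 0 -2 0 0;1 0 -2 0 0;1 0 -2 0 0;1 0 -3 0 0;1 0 -4 0 0;1 0 -5 0 0;1 0 -6 0 0;1 0 -7 0 0;1 0 -7 0 0;1 0 -7 0 0;1 0 -7 0 0;1 0 -7 0 0;1 0 -7 0 0;1 0 -7 0 0;1 0 -7 0 0;1 0 -7 0 0",
)

```text
clock: 12.7
tool_pos: [539.5, -109.0, 59.4]
eef_rot: [-3.129, -0.284, 0.002]
force: [-0.6, -4.3, -0.5]
opening: 0.006
```

Emit:
jog_arm(
  commands="1 0 -7 0 0;1 0 -7 0 0;1 0 -7 0 0;1 0 -7 0 0;1 0 -7 0 0;1 0 -7 0 0;1 0 -7 0 0;1 0 -7 0 0;1 0 -6 0 0;1 0 -5 0 0;1 0 -4 0 0;1 0 -3 0 0;1 0 0 0 0",
)

```text
clock: 14.0
tool_pos: [526.0, -35.3, 59.3]
eef_rot: [-3.127, -0.285, 0.003]
force: [-2.0, -2.3, -0.7]
opening: 0.003
```

Run:
```python
from h import *
f=shot('wrist','w9');s=f['s'];print(s['clock'],s['tool_pos'],R.from_rotvec(s['eef_rot']).as_matrix()[0],s['force'])
```

```text
14.0 [526.00481121 -35.31779858  59.31293595] [ 0.98350855  0.18085256 -0.00181123] [-2.03804323 -2.31973426 -0.66269511]
```

View pics/w9.png

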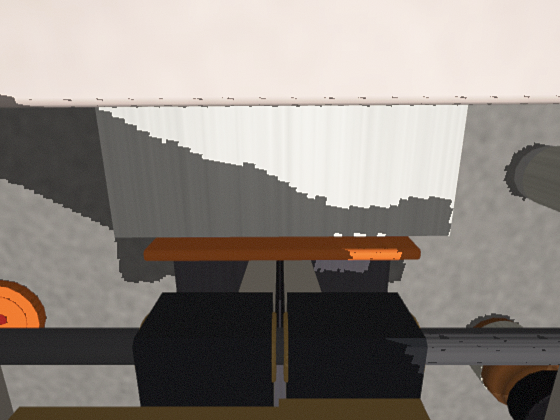

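The recess has passed under the front with no extra force. About 50 mm of tray remains out, so I'll continue and slow near the end.

Emit:
jog_arm(
  commands="1 0 -3 0 0;1 0 -5 0 0;1 0 -6 0 0;1 0 -6 0 0;1 0 -6 0 0;1 0 -5 0 0;1 0 -4 0 0;1 0 -3 0 0;1 0 -2 0 0;1 0 -2 0 0;1 0 -1 0 0;1 0 0 0 0",
)

```text
clock: 15.25
tool_pos: [518.7, 5.9, 59.3]
eef_rot: [-3.128, -0.284, 0.001]
force: [-3.0, -3.6, -1.6]
opening: 0.006
```

Run:
```python
from h import *
f=shot('wrist','w10');s=f['s'];print(s['clock'],s['tool_pos'],s['force'])
shot('scene','s10')
```

```text
15.25 [518.7326572    5.8846619   59.34184118] [-2.96344894 -3.60830188 -1.62592303]
```

View pics/w10.png

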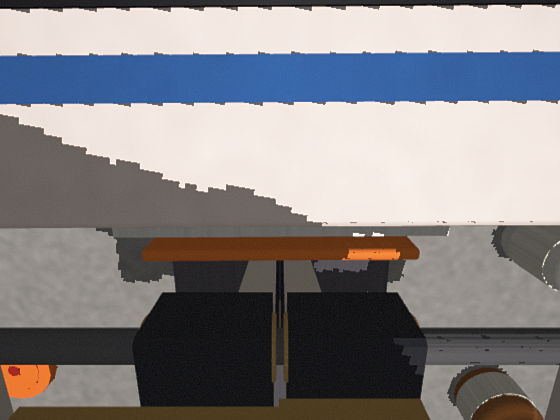

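About 8–10 mm remains. I'll creep and watch the force.

Emit:
jog_arm(
  commands="1 0 -2 0 0;1 0 -2 0 0;1 0 -1 0 0;1 0 -1 0 0;1 0 -1 0 0;1 0 0 0 0",
)

```text
clock: 15.95
tool_pos: [517.7, 12.8, 59.4]
eef_rot: [-3.128, -0.284, 0.0]
force: [-1.2, -4.0, -1.3]
opening: 0.002
```

Emit:
jog_arm(
  commands="1 0 -1 0 0;1 0 -1 0 0;1 0 0 0 0",
)

```text
clock: 16.25
tool_pos: [517.7, 13.2, 59.5]
eef_rot: [3.127, 0.283, 0.001]
force: [-1.1, -6.2, -2.1]
opening: 0.005
```

Emit:
jog_arm(
  commands="1 0 -1 0 0;1 0 -1 0 0;1 0 0 0 0",
)

```text
clock: 16.55
tool_pos: [517.7, 13.2, 59.5]
eef_rot: [3.125, 0.28, 0.002]
force: [-0.6, -8.7, -1.8]
opening: 0.002
```

Emit:
jog_arm(
  commands="1 0 -2 0 0;1 0 -2 0 0;1 0 0 0 0",
)

```text
clock: 16.85
tool_pos: [517.6, 13.3, 59.6]
eef_rot: [3.12, 0.276, 0.005]
force: [-0.0, -15.4, -4.9]
opening: 0.003
```

Emit:
jog_arm(
  commands="1 0 8 0 0;1 0 20 0 0;1 0 30 0 0;1 0 30 0 0;1 0 0 -40 0;1 0 0 -40 0;1 0 0 0 0;1 0 0 0 0",
)

```text
clock: 17.65
tool_pos: [533.9, -64.1, 140.7]
eef_rot: [-3.126, -0.287, -0.007]
force: [-0.2, 0.2, -0.2]
opening: 0.006
```

Run:
```python
from h import *
f=shot('wrist','w11');s=f['s'];print(s['clock'],s['tool_pos'],s['force'])
g=shot('scene','s11');t=shot('top','t11')
a=cv2.resize(g['color'][100:310,90:430,::-1],(800,494))
cv2.imwrite('pics/s11c.png',a)
cv2.imwrite('pics/t11c.png',cv2.resize(t['color'][130:330,150:430,::-1],(800,571)))
```

```text
17.65 [533.92308884 -64.05042411 140.65093462] [-0.24822977  0.15089773 -0.18735422]
```

View pics/w11.png

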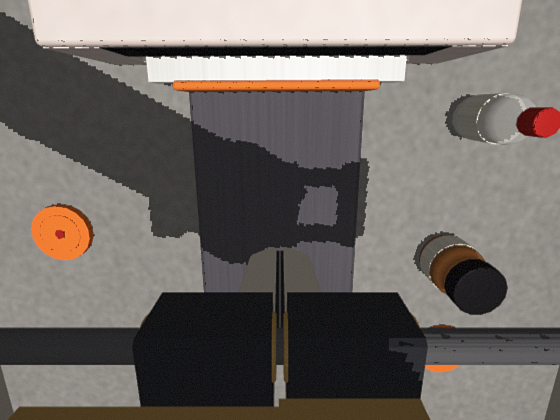

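View pics/s11c.png

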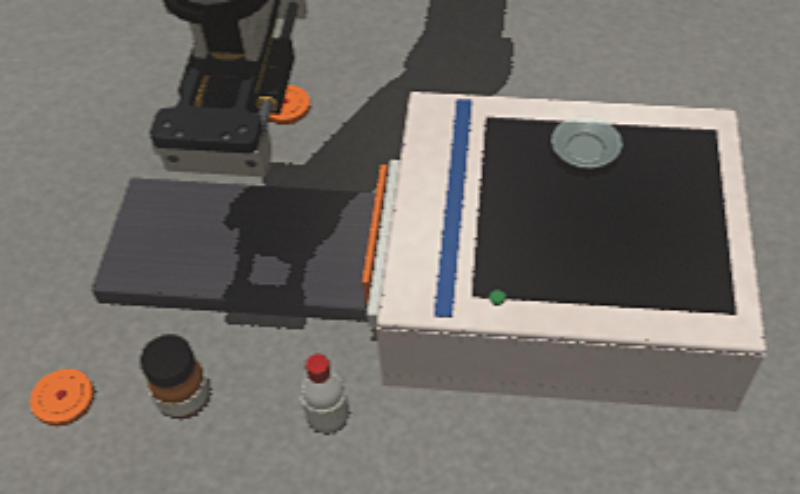

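View pics/t11c.png

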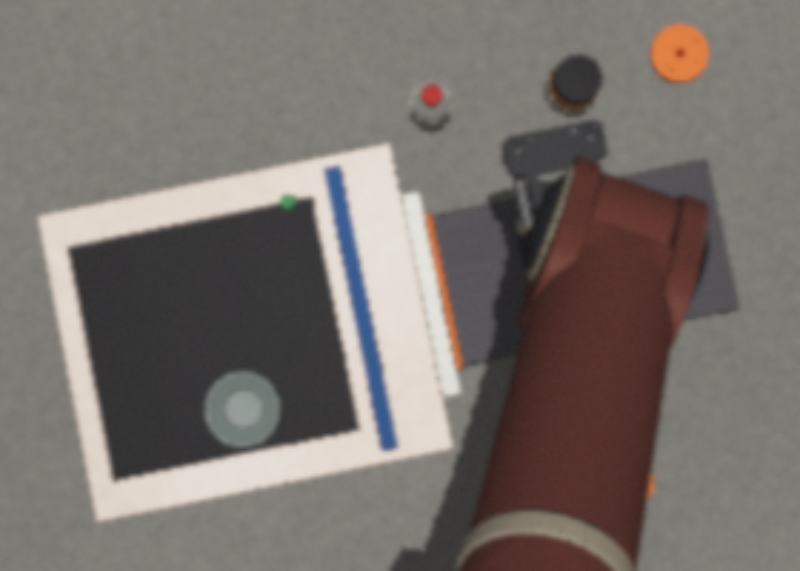

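The wrist view shows the plate at v≈86, a strip of tray behind it, then the housing. The bystanders stand where they were. I'll do a quick check of the remaining gap against 21 mm.

Run:
```python
from h import *
f=pickle.load(open('pics/w11.pkl','rb'));t=pickle.load(open('pics/t11.pkl','rb'))
uy=np.array([-.179,.984,0])
print('wrist',uy@(px(f,277,43,95)-px(f,277,91,62)))
q=lambda x,y,z:px(t,150+x/2.857-.3,130+y/2.857-.3,z)
print('top',uy@(q(420,297,95)-q(449,291,62)))
o=pickle.load(open('pics/top0.pkl','rb'))
# bystander change
for n,(u,v) in dict(jar=(351,158),drop=(301,164),dish=(235,273)).items():
  print(n,np.abs(o['color'][v-9:v+9,u-9:u+9].astype(int)-t['color'][v-9:v+9,u-9:u+9]).mean())
```

```text
wrist 22.694466260212412
top 24.565683818994376
jar 7.234567901234568
drop 12.758230452674898
dish 14.139917695473251
```

Run:
```python
from h import *
for a,b,L in(('top0','t11',dict(jar=(351,158),drop=(301,164),dish=(235,273),unit=(290,190),ring=(388,148))),('scene0','s11',dict(jar=(164,258),drop=(228,266),dish=(340,160),ring=(117,268)))):
  o=pickle.load(open(f'pics/{a}.pkl','rb'))['color'];t=pickle.load(open(f'pics/{b}.pkl','rb'))['color']
  for n,(u,v) in L.items():
    r=cv2.matchTemplate(t[v-22:v+23,u-22:u+23],o[v-16:v+17,u-16:u+17],cv2.TM_CCOEFF_NORMED);_,m,_,l=cv2.minMaxLoc(r);print(a,n,l[0]-6,l[1]-6,round(m,3))
```

```text
top0 jar 0 0 0.958
top0 drop 0 0 0.997
top0 dish 0 0 0.999
top0 unit -1 -1 0.83
top0 ring 0 0 0.998
scene0 jar 0 0 0.998
scene0 drop 0 0 0.998
scene0 dish 0 0 1.0
scene0 ring 0 0 0.999
```

The bystanders haven't moved, the tray is at its stop and the arm is clear, so I'm handing in.

```bash
python3 -c "
from h import *
print(sign_off())"
```

```text
the job is handed in; nothing more can be done
None
```

I pushed the blue disc about 83 mm along the tray with two fingertips until it dropped into the recess. Then I pushed the tray shut on its front plate, backed the arm clear and handed in at about 18 s.

**Disc:** Before shutting, the disc's top measured level (slope under 0.01) and about flush with the tray. Its centre was within a few mm of the recess centre. One depth fit, of the bare tray surface, was tilted and unusable, so flushness rests on the other depth readings and the pictures. The disc then passed under the housing front with no extra force.

**Tray:** The tray stopped moving at the end of its travel. Force rose to about 15 N against roughly 4 N of friction, so I take it as fully shut. The remaining gap between plate and housing measured 22.7 mm (wrist camera) and 24.6 mm (top camera), where 21 mm is expected. That is 1.7 to 3.6 mm high, so the top-camera reading is beyond the roughly 2 mm calibration error and does not fully agree. I trusted the hard stop over the cameras.

**Jar, dropper bottle and dish:** All three showed no shift in either the top or the scene camera.

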